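Pack the pierced loom weights into the finds tray

TASK

Pack the four pierced clay loom weights from the sorting paper into the finds tray, each lying flat and fully down in the foam nest cut to its own outline and size (large round, small round, square, oblong). Lower each one gently into its nest rather than dropping it. Leave the two unpierced clay pieces, which do not belong to the set, lying where they are.

Things in the scene. Friction and masses are not known exactly. Their poses are not given: they have to be found in the camera images.
- large_round: Pierced weight, fired clay: upright-sided round disc 60 mm across with a 22 mm hole down its middle, about 0.13 kg. Origin: centre of its underside; z up when it lies flat, as at every start; 30 mm high. 
- small_round: Pierced weight, fired clay: small round disc 40 mm across with a 16 mm hole down its middle, about 0.06 kg. Origin: centre of its underside; z up when it lies flat, as at every start; 30 mm high. 
- square: Pierced weight, fired clay: square block 44 x 44 mm with an 18 mm hole down its middle, sides along its x and y, about 0.10 kg. Origin: centre of its underside; z up when it lies flat, as at every start; 30 mm high. 
- oblong: Pierced weight, fired clay: oblong block 68 mm (along its x) by 30 mm (along its y) with a 16 mm hole down its middle, about 0.11 kg. Origin: centre of its underside; z up when it lies flat, as at every start; 30 mm high. 
- blank_round: Unpierced look-alike in the same clay: solid disc 54 mm across, no hole. Does not belong in the tray. Origin: centre of its underside; z up when it lies flat, as at every start; 30 mm high. 
- blank_oblong: Unpierced look-alike in the same clay: solid oblong block 68 (x) by 30 (y) mm, no hole. Does not belong in the tray. Origin: centre of its underside; z up when it lies flat, as at every start; 30 mm high. 
- nest_large_round: Nest with the larger round recess, 76 mm across, for the large round weight. Charcoal foam block 98 x 98 x 20 mm, one of four fixed 2 x 2, 100 mm apart, in any order, in a white tray (212 mm square, 24 mm high, 5 mm walls). Recess central, 12 mm deep, pale floor 8 mm above the origin. Origin: centre of the block's underside (5 mm above the table); z up.
- nest_small_round: Nest with the smaller round recess, 56 mm across, for the small round weight. Charcoal foam block 98 x 98 x 20 mm, one of four fixed 2 x 2, 100 mm apart, in any order, in a white tray (212 mm square, 24 mm high, 5 mm walls). Recess central, 12 mm deep, pale floor 8 mm above the origin. Origin: centre of the block's underside (5 mm above the table); z up.
- nest_square: Nest with the square recess, 60 x 60 mm, sides along its x and y, for the square weight. Charcoal foam block 98 x 98 x 20 mm, one of four fixed 2 x 2, 100 mm apart, in any order, in a white tray (212 mm square, 24 mm high, 5 mm walls). Recess central, 12 mm deep, pale floor 8 mm above the origin. Origin: centre of the block's underside (5 mm above the table); z up.
- nest_oblong: Nest with the oblong recess, 84 mm (along its x) by 46 mm (along its y), for the oblong weight. Charcoal foam block 98 x 98 x 20 mm, one of four fixed 2 x 2, 100 mm apart, in any order, in a white tray (212 mm square, 24 mm high, 5 mm walls). Recess central, 12 mm deep, pale floor 8 mm above the origin. Origin: centre of the block's underside (5 mm above the table); z up.
Things that resemble listed ones, but are neither listed nor needed, are in the scene too. What is shaped like the blank_round but purple is not meant.

How it is judged:
By the outcome, as a careful person would: the job done as asked, in the order asked, and still so for the second after the job is handed in, with the robot touching nothing.
It also fails if it takes over 112 s, if anything falls off the work surface, if the arm or the gripper's body presses on something with over 40 N, if the wrist force passes 120 N, or if a joint passes its speed limit or range.

ROBOT

A 6-joint arm with a two-finger parallel gripper is mounted at the origin on the work surface. World frame = base frame: x ahead of the robot, y to its left, z up, the work surface at z = 0. Lengths are in m, angles in rad, forces in N, time in s.
With the tool pointing down it reaches from about 0.425 to 0.95 m from the base axis. Payload 3.5 kg.
Tool frame: the origin (TCP) lies at the very end of the fingers, on their centre line; the grasp point (between the pads) lies 19 mm behind it; z points along the fingers, y is the direction in which the jaws open and shut (so a half turn about z gives the same grasp; the last joint's range is limited). The gripper opens to 85 mm and grips with 20 to 120 N. Pads are 22 mm wide; open, the fingers measure 114 mm over their backs; the gripper's body (76 mm by 85 mm) begins 54 mm behind the grasp point. The pads swing forward as they close: fully open they stand 13 mm farther back than shut.
Start: joints at [1.075, 0.286, 1.577, -0, 1.279, -0.15], TCP at [0.229, 0.635, 0.231] pointing down, gripper open.
Joint ranges: [-2.77, 2.77], [-0.9, 2.22], [0.21, 2.48], [-1.53, 4.67], [0.24, 2.81], [-2.84, 2.84]. Speed limits (rad/s): [2.79, 2.79, 3.14, 3.14, 3.14, 3.14].

INTERFACE

Orientations are given as a unit quaternion [x, y, z, w].
In Python, from plant import get_state, read_camera, get_calibration, ticket, search_frame, cut_out, pinpoint gives the robot as it stands.
- The arm moves only by the tool move_arm, never from a script. Its argument "plan" is a list that holds one entry, the list of rows, each a list of 7 numbers: the turn, a rotation vector about the tool's x, y, z in degrees, then the shift along the tool's x, y, z in m, then the finger opening in m, from 0 to 0.0854. In form: [[[ax, ay, az, x, y, z, hand], ...]]. A call has exactly 5 rows; each row is the pose to reach, as a shift and turn from the pose measured when the call began, along the tool's axes at that moment; what a row does not reach only later rows make up. A row lasts 1/8 s, in which the tool goes at most 62.5 mm and 10.7 degrees, less where a joint would pass 70% of its speed; a pose out of reach is approached as far as the arm can. A call with a gripper value outside its range is refused whole. The fingers move at their own pace and stop on an object; "force" is the grip in N (left out, the last holds). Time passes only in rows, so rows that repeat a pose let the fingers close, or fill a call up. It gives the time, the measured TCP pose, the force and the opening at its end, in the units of the state.
- get_state(): the state, without advancing time (a new reading comes with each control period).
- read_camera(name): name is "scene" or "top" or "wrist"; returns the picture (384x512x3 uint8, red, green, blue); there is no depth.
- get_calibration(name): a dict with "mtx" (3x3 intrinsics, pixels), "extrinsics" (4x4, takes a point from camera to world coordinates); the wrist camera has in their place "hand_eye" (4x4, takes a point from camera to tool coordinates, whose origin is the TCP and whose axes are the flange's). Camera axes: x right, y up, looking along -z (the intrinsics and any distortion apply to the point x, -y, -z); pixel columns grow to the right and rows downward; lengths in m; the calibration is good to about 2 mm. A picture is of the moment at which its call begins: read the wrist's pose just before it. get_calibration takes no time and is no camera call.
- ticket.sign_off(): hands the job in, once; it reports no verdict.
Trained networks look in the newest picture that a camera, given by its name, has taken for a name from the list of things; names that differ only in an ending like _2 or _b are one class to them, and where a whole thing is asked for, a point or a joint stands for the part that bears it (a point fixed in the world has none). Each returns a list of dicts, best first, with "p" (0 to 1); they miss things now and then, are a little off and sometimes report something else, mostly with a low value. They report only what shows in the picture. A call takes as long as a camera call. They do not tell look-alikes from the thing itself.
- search_frame(camera, query): "centre" ([column, row] in pixels, amid what is visible of it).
- cut_out(camera, query): "pixels" (384x512 bool, what is visible of it) and "centre" ([column, row] in pixels, amid what is visible of it).
- pinpoint(camera, query): "centre" ([column, row] in pixels: a listed point, or the origin of a listed thing).
The state is a dict: "time": time; "qpos": joint angles; "dq": joint speeds; "joint_efforts": joint torques, N m; "eef_pos": TCP position; "tcp_rot": TCP orientation; "contact_force": force on the tool from outside, world axes, zero at the start; "wrist_torque": the same for the moment, N m; "opening": opening from 0.0 (shut) to 1.0 (fully open).
Only numpy, scipy, OpenCV 4.12 (cv2) and the standard library are available. Lean on these libraries where they do the work, as an engineer would, in place of code of your own. Each camera call takes 0.05 s, during which the arm holds its last target.

## Working session

There is one attempt and no reset: what is moved stays moved. The work goes in short steps, Python scripts to look and compute and a tool call to move; the robot and the scene stay as the last step left them, time stands still between calls to the robot, and variables do not carry over. Pictures are saved under pics/ and viewed, and the job is handed in when it is done.

Besides the shell and the picture viewer there is one more tool, called in YAML: its name, and indented under it one key for each argument. move_arm: Moves the arm, as the interface text tells. Its arguments: {"type":"object","properties":{"plan":{"type":"array","items":{"type":"array","items":{"type":"array","items":{"type":"number"}}}},"force":{"type":"number"}},"required":["plan"]}

```bash
ls; mkdir -p pics
python3 - <<'E'
from plant import *
import cv2, numpy as np
s=get_state(); print(s)
for n in ['scene','top','wrist']:
    im=read_camera(n); cv2.imwrite(f'pics/{n}0.png',cv2.resize(im[:,:,::-1],(768,576)))
    print(n,{k:np.round(v,4).tolist() if not isinstance(v,str) else v for k,v in get_calibration(n).items()})
print(get_state()['time'])
E
```

```text
pics
{'time': 0.0, 'qpos': array([ 1.07498325e+00,  2.87218228e-01,  1.57821258e+00,  3.66498590e-05,
        1.27857824e+00, -1.50007892e-01]), 'dq': array([ 0.00013154, -0.00011164,  0.00012557,  0.00049492, -0.00048922,
       -0.00108048]), 'joint_efforts': array([-1.19636838e-04, -4.05999005e+01, -2.92617774e+01, -1.48796667e-04,
        5.96650323e-03,  1.08391461e-06]), 'eef_pos': array([0.2284425 , 0.63446059, 0.22989286]), 'tcp_rot': array([ 1.72047477e-01,  9.85087918e-01, -1.14018761e-03, -4.00030324e-04]), 'contact_force': array([-0.61917553, -0.56789682, -0.55458973]), 'wrist_torque': array([ 0.00204402,  0.00170315, -0.05500059]), 'opening': 1.0005190903699916}
scene {'mtx': [[368.0331, 0.0, 253.3714], [0.0, 368.0331, 194.2652], [0.0, 0.0, 1.0]], 'extrinsics': [[0.0924, -0.703, 0.7052, 1.2451], [0.9955, 0.08, -0.0507, -0.0782], [-0.0208, 0.7067, 0.7072, 0.7062], [0.0, 0.0, 0.0, 1.0]]}
top {'mtx': [[415.3068, 0.0, 251.8512], [0.0, 415.3068, 200.7818], [0.0, 0.0, 1.0]], 'extrinsics': [[-0.0203, 0.9931, -0.1156, 0.4583], [-0.9996, -0.0225, -0.0184, -0.0102], [-0.0209, 0.1152, 0.9931, 0.977], [0.0, 0.0, 0.0, 1.0]]}
wrist {'mtx': [[338.2683, 0.0, 256.6956], [0.0, 338.2683, 189.606], [0.0, 0.0, 1.0]], 'hand_eye': [[-0.0002, 0.9657, 0.2595, 0.0656], [1.0, -0.0, 0.0007, 0.0011], [0.0007, 0.2595, -0.9657, -0.1423], [0.0, 0.0, 0.0, 1.0]]}
0.15
```

View pics/top0.png

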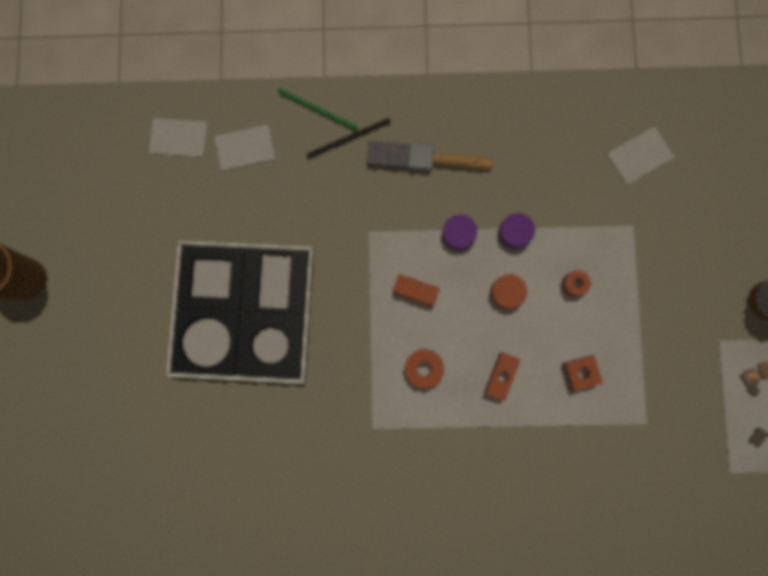

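View pics/scene0.png

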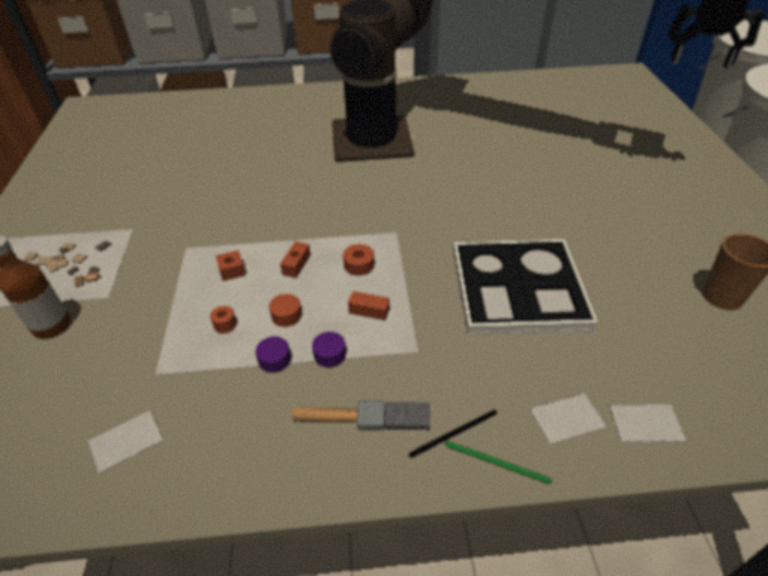

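View pics/wrist0.png

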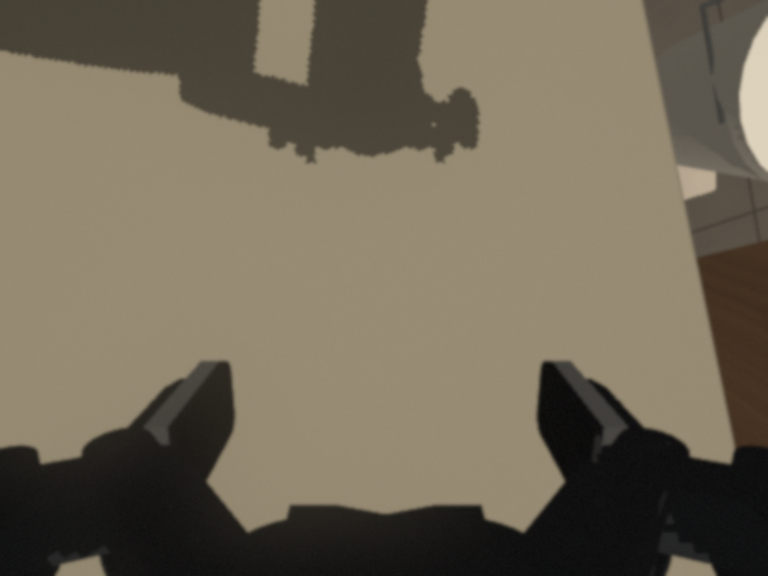

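```bash
cat > h.py <<'E'
import numpy as np, cv2
from scipy.spatial.transform import Rotation as R
from scipy.optimize import minimize
from plant import *
def cam(n,s=None):
    c=get_calibration(n); K=np.array(c['mtx'])
    if n=='wrist':
        T=np.eye(4);T[:3,:3]=R.from_quat(s['tcp_rot']).as_matrix();T[:3,3]=s['eef_pos'];E=T@np.array(c['hand_eye'])
    else: E=np.array(c['extrinsics'])
    return K,E
def proj(KE,P):
    K,E=KE; p=(np.atleast_2d(P)-E[:3,3])@E[:3,:3]; p=p*[1,-1,-1]; q=p@K.T; return q[:,:2]/q[:,2:]
def ray(KE,uv,z):
    K,E=KE; d=np.linalg.inv(K)@[uv[0],uv[1],1]; d=E[:3,:3]@(d*[1,-1,-1]); o=E[:3,3]; return o+d*(z-o[2])/d[2]
def outline(kind,a,b=None,hole=None):
    if kind=='r':
        t=np.linspace(0,2*np.pi,60,endpoint=False); return np.c_[np.cos(t),np.sin(t)]*a/2
    return np.array([[1,1],[-1,1],[-1,-1],[1,-1]])*[a/2,b/2]
OUT=dict(large_round=outline('r',.06),small_round=outline('r',.04),square=outline('b',.044,.044),oblong=outline('b',.068,.030),
 blank_round=outline('r',.054),blank_oblong=outline('b',.068,.030))
NEST=dict(nest_large_round=outline('r',.076),nest_small_round=outline('r',.056),nest_square=outline('b',.06,.06),nest_oblong=outline('b',.084,.046))
HOLE=dict(large_round=.022,small_round=.016,square=.018,oblong=.016)
S=8
def soft(KE,out,x,zs,hole=None):
    c,s=np.cos(x[2]),np.sin(x[2]); o=out@np.array([[c,s],[-s,c]])+x[:2]
    P=np.vstack([np.c_[o,np.full(len(o),z)] for z in zs]); uv=proj(KE,P)
    h=cv2.convexHull(uv.astype(np.float32))
    m=np.zeros((384,512),np.uint8); 
    cv2.fillPoly(m,[np.round(h*16).astype(np.int32)],255,cv2.LINE_AA,4); return m/255.
def fit(views,out,zs,x0):
    best=None
    ms=[(KE,cv2.GaussianBlur(m.astype(float),(0,0),1.0)) for KE,m in views]
    def f(x): return sum(((cv2.GaussianBlur(soft(KE,out,x,zs),(0,0),1.0)-m)**2).sum() for KE,m in ms)
    for a in ([0] if len(out)>4 else np.arange(0,np.pi,np.pi/8)):
        r=minimize(f,[x0[0],x0[1],a],method='Nelder-Mead',options=dict(initial_simplex=[[x0[0],x0[1],a],[x0[0]+.006,x0[1],a],[x0[0],x0[1]+.006,a],[x0[0],x0[1],a+.2]],xatol=1e-5,fatol=1e-3))
        if best is None or r.fun<best.fun: best=r
    return best.x,best.fun
def toolyaw(s):
    M=R.from_quat(s['tcp_rot']).as_matrix(); return np.arctan2(M[1,1],M[0,1]),M
def delta(pos,yaw,s=None,near=True):
    """row (ax,ay,az deg, x,y,z) to reach pos with tool down, jaw axis (tool y) along world yaw (mod pi)"""
    s=s or get_state(); y0,M=toolyaw(s)
    d=(yaw-y0+np.pi/2)%np.pi-np.pi/2; t=y0+d
    Mt=np.array([[np.sin(t),np.cos(t),0],[-np.cos(t),np.sin(t),0],[0,0,-1]])
    rv=R.from_matrix(M.T@Mt).as_rotvec(degrees=True); sh=M.T@(np.array(pos)-s['eef_pos'])
    return np.round(rv,1),np.round(sh,4)
E
python3 - <<'E'
from h import *
ims={n:read_camera(n) for n in ['top','scene']}
res={}
for n in list(OUT)+list(NEST):
    for c in ['top','scene']:
        r=cut_out(c,n)
        print(n,c,[(round(d['p'],2),np.round(d['centre'],1).tolist(),int(d['pixels'].sum()), ray(cam(c),d['centre'],.03 if n in OUT else .013)[:2].round(3).tolist()) for d in r[:4]])
        np.save(f'/tmp/{n}_{c}.npy',[d['pixels'] for d in r])
np.savez('/tmp/ims.npz',**ims)
print(get_state()['time'])
E
```

```text
large_round top [(0.88, [283.3, 242.4], 440, [0.472, -0.062])]
large_round scene [(0.6, [236.0, 171.7], 375, [0.477, -0.069]), (0.45, [324.8, 174.3], 892, [0.516, 0.171])]
small_round top [(0.77, [381.0, 191.8], 287, [0.583, -0.288])]
small_round scene [(0.69, [363.0, 172.2], 901, [0.52, 0.277]), (0.51, [150.3, 211.9], 262, [0.604, -0.291])]
square top [(0.77, [384.5, 247.5], 453, [0.456, -0.289])]
square scene []
oblong top [(0.66, [334.4, 250.5], 483, [0.452, -0.177]), (0.47, [137.4, 183.9], 1796, [0.614, 0.272])]
oblong scene [(0.91, [194.2, 173.1], 303, [0.47, -0.185])]
blank_round top [(0.89, [343.2, 154.6], 479, [0.671, -0.206]), (0.82, [339.0, 193.7], 436, [0.58, -0.193]), (0.75, [307.0, 152.0], 414, [0.68, -0.123]), (0.43, [138.2, 184.5], 1830, [0.613, 0.27])]
blank_round scene [(0.88, [189.9, 205.9], 381, [0.594, -0.193]), (0.78, [179.5, 236.3], 486, [0.69, -0.215]), (0.71, [218.0, 232.7], 463, [0.689, -0.124])]
blank_oblong top [(0.56, [276.5, 195.2], 396, [0.58, -0.05])]
blank_oblong scene [(0.82, [241.6, 206.9], 417, [0.612, -0.063])]
nest_large_round top [(0.66, [136.0, 227.6], 1830, [0.514, 0.279]), (0.5, [339.4, 193.7], 492, [0.583, -0.197])]
nest_large_round scene [(0.72, [360.1, 170.2], 870, [0.492, 0.28])]
nest_small_round top [(0.96, [179.5, 230.8], 1895, [0.504, 0.177])]
nest_small_round scene [(0.6, [323.7, 175.3], 835, [0.502, 0.174])]
nest_square top [(0.67, [137.7, 184.8], 1797, [0.615, 0.276])]
nest_square scene [(0.59, [368.8, 199.1], 1126, [0.606, 0.269])]
nest_oblong top [(0.91, [181.1, 189.7], 1749, [0.601, 0.174])]
nest_oblong scene [(0.91, [331.4, 201.6], 1133, [0.604, 0.17])]
1.25
```

```bash
cat >> h.py <<'E'
def fitnest(views,out,x0):
    ms=[(KE,cv2.GaussianBlur(m.astype(float),(0,0),1.0)) for KE,m in views]
    def f(x): return sum(((cv2.GaussianBlur(soft(KE,out,x,[.025])*soft(KE,out,x,[.013]),(0,0),1.0)-m)**2).sum() for KE,m in ms)
    a=x0[2];r=minimize(f,x0,method='Nelder-Mead',options=dict(initial_simplex=[[x0[0],x0[1],a],[x0[0]+.006,x0[1],a],[x0[0],x0[1]+.006,a],[x0[0],x0[1],a+.2]],xatol=1e-5,fatol=1e-3))
    return r.x,r.fun
def redmask(im):
    h=im.astype(float); return (h[...,0]>1.8*h[...,2])&(h[...,0]>1.55*h[...,1])&(h[...,0]>60)
def roi(m,c,r):
    o=np.zeros_like(m); v,u=int(c[1]),int(c[0]); sl=np.s_[max(v-r,0):v+r,max(u-r,0):u+r]
    n,l,st,ce=cv2.connectedComponentsWithStats((m).astype(np.uint8)); 
    # component nearest to c
    k=min([i for i in range(1,n) if st[i,4]>30],key=lambda i:np.hypot(*(ce[i]-c))); return l==k
def fillh(m):
    cs,_=cv2.findContours(m.astype(np.uint8),cv2.RETR_EXTERNAL,cv2.CHAIN_APPROX_NONE); o=np.zeros(m.shape,np.uint8); cv2.drawContours(o,cs,-1,1,-1); return o>0
E
python3 - <<'E'
from h import *
I=np.load('/tmp/ims.npz')
g0=dict(large_round=(.472,-.062),small_round=(.583,-.288),square=(.456,-.289),oblong=(.452,-.177),blank_round=(.58,-.193),blank_oblong=(.58,-.05))
for n,g in g0.items():
    vs=[]
    for c in ['top','scene']:
        KE=cam(c); uv=proj(KE,[*g,.02])[0]; m=fillh(roi(redmask(I[c]),uv,30)); vs.append((KE,m))
    for lab,v in [('top',vs[:1]),('scene',vs[1:]),('both',vs)]:
        x,f=fit(v,OUT[n],[0,.03],g); print(n,lab,x[:2].round(4),round(np.degrees(x[2])%180,1),round(f,1), [int(k[1].sum()) for k in v])
g1=dict(nest_large_round=(.51,.279),nest_small_round=(.504,.177),nest_square=(.613,.273),nest_oblong=(.602,.174))
for n,g in g1.items():
    vs=[]
    for c in ['top','scene']:
        KE=cam(c); uv=proj(KE,[*g,.013])[0]; gr=I[c].min(axis=2)
        win=np.zeros(gr.shape,np.uint8); p=proj(KE,[[g[0]+a,g[1]+b,.02] for a in(-.047,.047) for b in (-.047,.047)]); cv2.fillConvexPoly(win,cv2.convexHull(p.astype(np.int32)),1)
        mx=gr[int(uv[1]),int(uv[0])]; m=roi((gr>mx*.5)&(win>0),uv,40); vs.append((KE,m))
    for lab,v in [('top',vs[:1]),('scene',vs[1:]),('both',vs)]:
        x,f=fitnest(v,NEST[n],[*g,np.pi/2 if 'obl' in n else 0.]); print(n,lab,x[:2].round(4),round(np.degrees(x[2])%180,1),round(f,1), [int(k[1].sum()) for k in v])
E
```

```text
large_round top [ 0.4639 -0.0594] 14.4 43.4 [488]
large_round scene [ 0.4644 -0.0608] 15.0 52.8 [325]
large_round both [ 0.4639 -0.0603] 17.0 101.0 [488, 325]
small_round top [ 0.5908 -0.2989] 12.9 63.5 [214]
small_round scene [ 0.5904 -0.3002] 13.5 43.3 [213]
small_round both [ 0.5906 -0.3005] 13.7 107.6 [214, 213]
square top [ 0.4533 -0.3018] 11.9 65.9 [376]
square scene [ 0.453  -0.3023] 16.1 31.9 [247]
square both [ 0.454  -0.3011] 14.1 101.2 [376, 247]
oblong top [ 0.451  -0.1789] 156.9 63.8 [378]
oblong scene [ 0.4479 -0.1818] 167.2 50.8 [243]
oblong both [ 0.4503 -0.1795] 160.6 130.4 [378, 243]
blank_round top [ 0.5797 -0.1949] 8.3 60.4 [402]
blank_round scene [ 0.5804 -0.1963] 11.3 55.9 [337]
blank_round both [ 0.581  -0.1948] 5.1 117.4 [402, 337]
blank_oblong top [ 0.5858 -0.0499] 68.3 48.4 [345]
blank_oblong scene [ 0.5858 -0.0502] 68.0 62.6 [351]
blank_oblong both [ 0.5857 -0.0513] 67.9 108.8 [345, 351]
nest_large_round top [0.5127 0.2745] 9.8 2.7 [817]
nest_large_round scene [0.515  0.2734] 11.9 0.4 [343]
nest_large_round both [0.5137 0.2744] 6.9 7.8 [817, 343]
nest_small_round top [0.5061 0.1747] 4.8 2.0 [457]
nest_small_round scene [0.5082 0.1738] 3.3 0.4 [182]
nest_small_round both [0.5063 0.1747] 3.7 5.3 [457, 182]
nest_square top [0.6128 0.2677] 176.3 2.6 [632]
nest_square scene [0.6148 0.2662] 176.4 1.3 [336]
nest_square both [0.6126 0.2673] 176.2 5.1 [632, 336]
nest_oblong top [0.6048 0.1681] 176.5 2.0 [710]
nest_oblong scene [0.606  0.1667] 176.6 1.4 [385]
nest_oblong both [0.6056 0.1676] 177.0 7.0 [710, 385]
```

Run:
```python
from h import *
s=get_state(); print(np.degrees(toolyaw(s)[0]),s['eef_pos'],s['time'])
for y in [0,90,86.5]: print(y,delta([.464,-.06,.2],np.radians(y),s))
```

```text
70.18850927948053 [0.22875045 0.63504443 0.2313286 ] 1.25Traceback (most recent call last):
  File "<stdin>", line 3, in <module>
  File "h.py", line 45, in delta
    rv=R.from_matrix(M.T@Mt).as_rotvec(degrees=True); sh=M.T@(np.array(pos)-s['eef_pos'])
       ~~~~~~~~~~~~~^^^^^^^^
  File "scipy/spatial/transform/_rotation.pyx", line 1143, in scipy.spatial.transform._rotation.Rotation.from_matrix
ValueError: Non-positive determinant (left-handed or null coordinate frame) in rotation matrix 0: [[-3.38926608e-01 -9.40812816e-01 -4.41030929e-06]
 [-9.40812816e-01  3.38926608e-01  2.73233390e-06]
 [ 1.07584359e-06 -5.07533616e-06  1.00000000e+00]].
```

```bash
sed -i 's/\[\[np.sin(t),np.cos(t),0\],\[-np.cos(t),np.sin(t),0\]/[[-np.sin(t),np.cos(t),0],[np.cos(t),np.sin(t),0]/' h.py
python3 - <<'E'
from h import *
s=get_state(); print(toolyaw(s)[1].round(3))
for y in [0,90,86.5]: print(y,delta([.464,-.06,.2],np.radians(y),s))
E
```

```text
[[-0.941  0.339 -0.   ]
 [ 0.339  0.941 -0.   ]
 [ 0.    -0.    -1.   ]]
0 (array([-0. , -0. , 70.2]), array([-0.4569, -0.5742,  0.0313]))
90 (array([ -0. ,  -0. , -19.8]), array([-0.4569, -0.5742,  0.0313]))
86.5 (array([ -0. ,  -0. , -16.3]), array([-0.4569, -0.5742,  0.0313]))
```

Run:
```python
from h import *
print(delta([.43,.4,.23],np.radians(86.5)))
```

```text
(array([ -0. ,  -0. , -16.3]), array([-0.269 , -0.1529,  0.0013]))
```

move_arm:
  plan:
    - [[0,0,-8,-0.135,-0.076,0,0.085],[0,0,-16.3,-0.27,-0.153,0,0.085],[0,0,-16.3,-0.27,-0.153,0,0.085],[0,0,-16.3,-0.27,-0.153,0,0.085],[0,0,-16.3,-0.27,-0.153,0,0.085]]

```text
time: 1.88
eef_pos: [0.432, 0.398, 0.2316]
tcp_rot: [0.031, 1.0, 0.0, 0.0]
contact_force: [0.6, 0.5, -1.0]
opening: 0.997
```

Run:
```python
from h import *
s=get_state();print(s['eef_pos'],s['qpos'].round(2),delta([.464,-.06,.2],np.radians(86.5),s))
```

```text
[0.43203986 0.39795599 0.23163684] [ 0.57  0.09  1.8  -0.    1.25 -0.94] (array([ 0.,  0., -0.]), array([-0.0599, -0.4552,  0.0315]))
```

move_arm:
  plan:
    - [[0,0,0,-0.06,-0.455,0.03,0.085],[0,0,0,-0.06,-0.455,0.03,0.085],[0,0,0,-0.06,-0.455,0.03,0.085],[0,0,0,-0.06,-0.455,0.03,0.085],[0,0,0,-0.06,-0.455,0.03,0.085]]

```text
time: 2.5
eef_pos: [0.4533, 0.0867, 0.2115]
tcp_rot: [0.03, 1.0, 0.0, 0.001]
contact_force: [0.9, 0.5, -0.3]
opening: 0.994
```

Run:
```python
from h import *
s=get_state();print(s['eef_pos'],s['qpos'].round(2),delta([.464,-.06,.2],np.radians(86.5),s))
```

```text
[0.45332059 0.08666776 0.21146359] [-0.03 -0.18  2.1   0.    1.22 -1.54] (array([0. , 0.1, 0. ]), array([-0.0196, -0.1457,  0.0114]))
```

move_arm:
  plan:
    - [[0,0,0,-0.0196,-0.1457,0.011,0.085],[0,0,0,-0.0196,-0.1457,0.011,0.085],[0,0,0,-0.0196,-0.1457,0.011,0.085],[0,0,0,-0.0196,-0.1457,0.011,0.085],[0,0,0,-0.0196,-0.1457,0.011,0.085]]

```text
time: 3.12
eef_pos: [0.464, -0.0594, 0.2005]
tcp_rot: [0.03, 1.0, 0.0, 0.001]
contact_force: [-0.7, -0.1, -0.7]
opening: 0.994
```

```bash
cat > look.py <<'E'
from h import *
import sys
s=get_state(); im=read_camera('wrist'); cv2.imwrite(f'pics/{sys.argv[1]}.png',im[:,:,::-1]); np.savez('/tmp/w.npz',im=im,**{k:np.array(v) for k,v in s.items()})
print(s['time'],s['eef_pos'],np.degrees(toolyaw(s)[0]),s['qpos'].round(2))
KE=cam('wrist',s)
m=redmask(im)
n,l,st,ce=cv2.connectedComponentsWithStats(m.astype(np.uint8))
for i in range(1,n):
    if st[i,4]>200: print(st[i],ce[i].round(1),ray(KE,ce[i],.03)[:2].round(4))
E
python3 look.py w1
```

```text
3.125 [ 0.46397637 -0.05936478  0.20047408] 86.52018316568542 [-0.35 -0.16  2.1   0.    1.2  -1.86]
[ 106  126   48   75 2039] [129.3 162.4] [ 0.4495 -0.1771]
[ 225  139   60   62 2480] [254.6 169.5] [ 0.4634 -0.0603]
[   0  147   33   53 1352] [ 13.6 172.3] [ 0.4522 -0.2877]
[ 238  264   67   40 1724] [272.5 282.3] [ 0.5832 -0.0492]
[ 20 284  38  26 639] [ 38.  296.3] [ 0.5846 -0.2951]
```

View pics/w1.png

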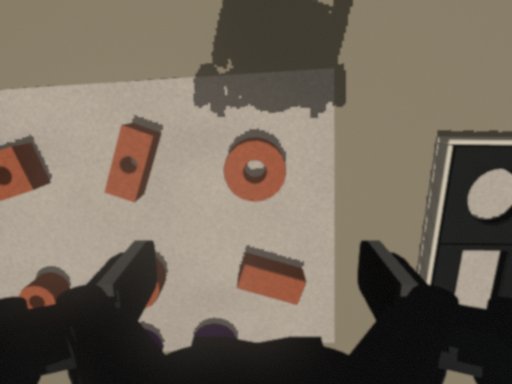

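Run:
```python
from h import *
W=np.load('/tmp/w.npz'); s={k:W[k] for k in W.files}; KE=cam('wrist',s); im=W['im']
# tool frame proj
K=KE[0];E=np.array(get_calibration('wrist')['hand_eye'])
for z in [0,-.006,-.013,-.019]:
    print(z,proj((K,E),[[x,y,z] for x in(.011,-.011) for y in (-.0425,.0425,-.057)]).round(0).tolist())
m=redmask(im)
for n,g in dict(large_round=(.4634,-.0603),oblong=(.4495,-.177)).items():
    uv=proj(KE,[*g,.03])[0]; mm=fillh(roi(m,uv,40)); x,f=fit([(KE,mm)],OUT[n],[.03],g); print(n,x.round(4),np.degrees(x[2])%180,f)
print(delta([.4634,-.0603,.10],np.radians(86.5)))
```

```text
0 [[160.0, 224.0], [349.0, 224.0], [127.0, 224.0], [163.0, 269.0], [346.0, 269.0], [132.0, 269.0]]
-0.006 [[156.0, 229.0], [353.0, 229.0], [122.0, 229.0], [160.0, 275.0], [350.0, 275.0], [127.0, 275.0]]
-0.013 [[151.0, 236.0], [358.0, 236.0], [116.0, 236.0], [155.0, 283.0], [354.0, 283.0], [121.0, 283.0]]
-0.019 [[146.0, 242.0], [362.0, 242.0], [110.0, 242.0], [151.0, 291.0], [358.0, 291.0], [116.0, 291.0]]
large_round [ 0.4643 -0.0605  0.0408] 2.3373898668872095 158.404210585483
oblong [ 0.4506 -0.1775  2.7334] 156.61430855858785 36.90257173622743
(array([0. , 0.1, 0.1]), array([ 0.0008, -0.0014,  0.1005]))
```

move_arm:
  plan:
    - [[0,0.1,0,0,-0.001,0.06,0.085],[0,0.1,0,0,-0.001,0.12,0.085],[0,0.1,0,0,-0.001,0.165,0.085],[0,0.1,0,0,-0.001,0.185,0.085],[0,0.1,0,0,-0.001,0.1905,0.085]]

```text
time: 3.8
eef_pos: [0.4634, -0.0583, 0.0086]
tcp_rot: [0.029, 1.0, 0.001, -0.001]
contact_force: [0.4, 0.4, -0.8]
opening: 0.996
```

move_arm:
  plan:
    - [[0,0,0,0,0,0.0,0.05],[0,0,0,0,0,0,0.05],[0,0,0,0,0,0,0.05],[0,0,0,0,0,0,0.05],[0,0,0,0,0,0,0.05]]
  force: 40

```text
time: 4.42
eef_pos: [0.4647, -0.0584, 0.0104]
tcp_rot: [0.029, 1.0, 0.001, 0.0]
contact_force: [-1.0, 2.2, 6.3]
opening: 0.693
```

```bash
python3 look.py w2; python3 -c "
from h import *;s=get_state();print(s['opening'],s['contact_force'])"
```

```text
4.425 [ 0.46467439 -0.05841196  0.01035677] 86.68802946069121 [-0.34  0.15  2.2   0.    0.79 -1.86]
[   0  158   36  153 3805] [ 13.1 228.7] [ 0.4426 -0.1507]
[  184   184   147   148 15932] [257.  259.4] [ 0.4611 -0.0572]
0.6903741998788049 [-0.58458274  1.88149579  6.665589  ]
```

View pics/w2.png

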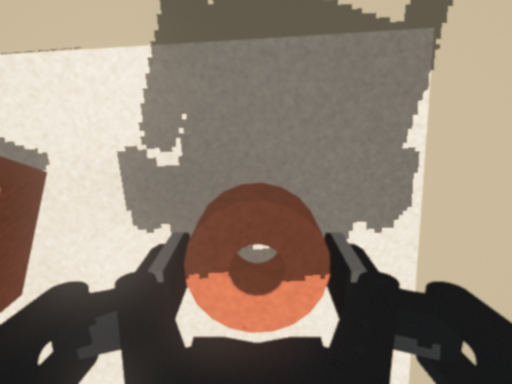

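move_arm:
  plan:
    - [[0,0,0,0,0,-0.02,0.05],[0,0,0,0,0,-0.06,0.05],[0,0,0,0,0,-0.09,0.05],[0,0,0,0,0,-0.09,0.05],[0,0,0,0,0,-0.09,0.05]]

```text
time: 5.1
eef_pos: [0.4637, -0.0582, 0.0991]
tcp_rot: [0.029, 1.0, 0.001, -0.001]
contact_force: [-0.0, -0.8, -2.5]
opening: 0.693
```

```bash
cat > held.py <<'E'
from h import *
import sys
# where is held part relative to tool: held.py name approx_top_z_tool nest x,y,yaw
name,zt=sys.argv[1],float(sys.argv[2]); pic=sys.argv[3]
s=get_state(); im=read_camera('wrist'); cv2.imwrite(f'pics/{pic}.png',im[:,:,::-1])
KE=(cam('wrist',s)[0],np.array(get_calibration('wrist')['hand_eye']))
hh=im.astype(float); m=(hh[...,0]>1.5*hh[...,2])&(hh[...,0]>1.3*hh[...,1])&(hh[...,0]>35)
uv=proj(KE,[0,0,zt])[0]; mm=fillh(roi(m,uv,50)); x,f=fit([(KE,mm)],OUT[name],[zt],(0,0))
print('held in tool',x[:2].round(4),np.degrees(x[2]).round(1),f,mm.sum(), 'force',s['contact_force'].round(1),'open',s['opening'],s['eef_pos'],np.degrees(toolyaw(s)[0]),s['time'])
E
python3 held.py large_round -.0196 w3
```

```text
held in tool [0.001  0.0011] 2.9 2228.307457411585 18328 force [-0.  -0.8 -2.5] open 0.6930216636379262 [ 0.46370047 -0.05823385  0.09914036] 86.68004466941201 5.1
```

View pics/w3.png

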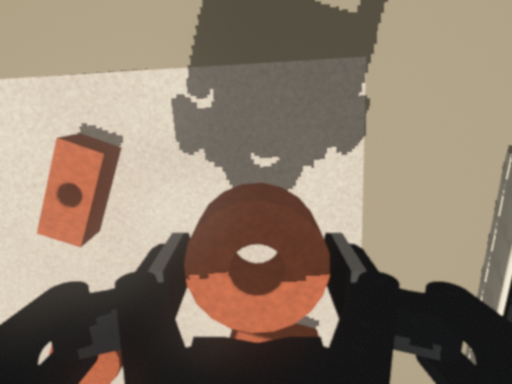

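Run:
```python
from h import *
print(delta([.5145,.2745,.10],np.radians(86.5)))
```

```text
(array([ 0.1, -0.1,  0.2]), array([-0.0318,  0.335 , -0.0007]))
```

move_arm:
  plan:
    - [[0,0,0,-0.032,0.335,0,0.05],[0,0,0,-0.032,0.335,0,0.05],[0,0,0,-0.032,0.335,0,0.05],[0,0,0,-0.032,0.335,0,0.05],[0,0,0,-0.032,0.335,0,0.05]]

```text
time: 5.78
eef_pos: [0.5099, 0.2522, 0.0971]
tcp_rot: [0.029, 1.0, 0.001, -0.003]
contact_force: [1.0, -0.6, -1.1]
opening: 0.69
```

Run:
```python
from h import *
print(delta([.5145,.2745,.10],np.radians(86.5)),get_state()['eef_pos'])
```

```text
(array([ 0.1, -0.3,  0.2]), array([-0.0032,  0.0226, -0.0029])) [0.5099434  0.25216636 0.09710778]
```

move_arm:
  plan:
    - [[0.1,-0.3,0.2,-0.0032,0.0226,0,0.05],[0.1,-0.3,0.2,-0.0032,0.0226,0.02,0.05],[0.1,-0.3,0.2,-0.0032,0.0226,0.045,0.05],[0.1,-0.3,0.2,-0.0032,0.0226,0.056,0.05],[0.1,-0.3,0.2,-0.0032,0.0226,0.056,0.05]]

```text
time: 6.4
eef_pos: [0.5127, 0.2732, 0.0388]
tcp_rot: [0.031, 1.0, -0.001, -0.002]
contact_force: [-1.4, 0.2, -1.4]
opening: 0.686
```

```bash
python3 held.py large_round -.0196 w4;python3 - <<'E'
from h import *
print(delta([.5145,.2745,.023],np.radians(86.5)),get_state()['eef_pos'])
E
```

```text
held in tool [0.0004 0.0008] 6.6 1254.2904508774193 17662 force [-1.4  0.2 -1.4] open 0.6857404170877693 [0.51267329 0.27320697 0.03883566] 86.41954501216715 6.4
(array([-0.1, -0.1, -0.1]), array([-0.0007,  0.0009,  0.0173])) [0.51374459 0.27368886 0.04026273]
```

View pics/w4.png

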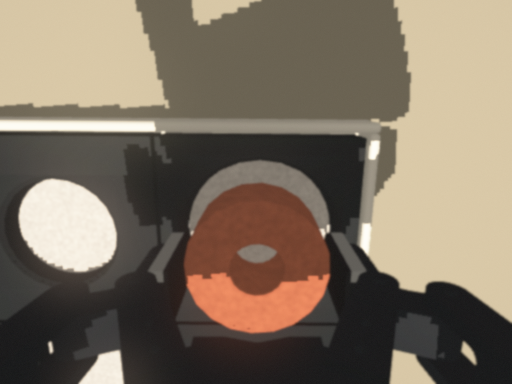

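move_arm:
  plan:
    - [[0,0,0,-0.0007,0.001,0.005,0.05],[0,0,0,-0.0007,0.001,0.01,0.05],[0,0,0,-0.0007,0.001,0.014,0.05],[0,0,0,-0.0007,0.001,0.0165,0.05],[0,0,0,-0.0007,0.001,0.0165,0.05]]

```text
time: 7.08
eef_pos: [0.5145, 0.2747, 0.0237]
tcp_rot: [0.031, 1.0, -0.001, -0.001]
contact_force: [-0.8, 0.0, -2.4]
opening: 0.687
```

Run:
```python
from h import *
s=get_state();print(delta([.5145,.2745,.023],np.radians(86.5)),s['eef_pos'],s['contact_force'])
```

```text
(array([-0.1, -0.1, -0.1]), array([-0.    , -0.0002,  0.0007])) [0.51448252 0.27472067 0.02373118] [-0.80986193  0.01687414 -2.37261575]
```

move_arm:
  plan:
    - [[0,0,0,0,0,0.0006,0.05],[0,0,0,0,0,0.0012,0.05],[0,0,0,0,0,0.0018,0.05],[0,0,0,0,0,0.002,0.05],[0,0,0,0,0,0.002,0.05]]

```text
time: 7.7
eef_pos: [0.5146, 0.2748, 0.0234]
tcp_rot: [0.031, 1.0, -0.001, -0.001]
contact_force: [-4.5, -1.5, 8.8]
opening: 0.691
```

move_arm:
  plan:
    - [[0,0,0,0,0,0.0,0.068],[0,0,0,0,0,0,0.072],[0,0,0,0,0,0,0.075],[0,0,0,0,0,-0.02,0.075],[0,0,0,0,0,-0.05,0.075]]

```text
time: 8.32
eef_pos: [0.5142, 0.2746, 0.0739]
tcp_rot: [0.031, 1.0, -0.001, -0.002]
contact_force: [-0.1, -0.4, 0.4]
opening: 0.878
```

```bash
python3 look.py w5;python3 - <<'E'
from h import *
print(delta([.59,-.2995,.20],np.radians(86.5)),get_state()['eef_pos'],get_state()['contact_force'])
E
```

```text
8.325 [0.51419111 0.27464142 0.07388469] 86.44098019324899 [ 0.32  0.27  1.91 -0.    0.97 -1.19]
[ 203  165  110  111 8570] [257.3 221.5] [0.5181 0.2755]
(array([ 0.1,  0.3, -0. ]), array([-0.1084, -0.5697, -0.1207])) [0.51759344 0.27596645 0.07947041] [2.4482854  1.0791187  2.13616825]
```

View pics/w5.png

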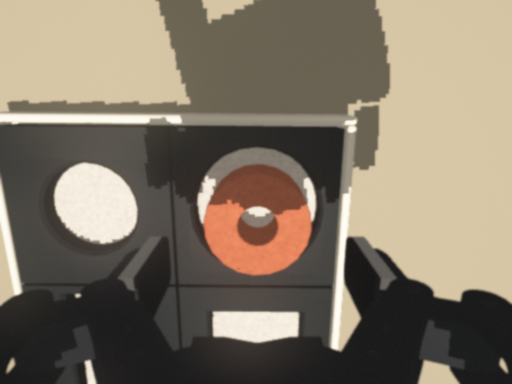

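move_arm:
  plan:
    - [[0,0,0,0,-0.02,-0.05,0.075],[0,0,0,-0.1084,-0.57,-0.121,0.075],[0,0,0,-0.1084,-0.57,-0.121,0.07],[0,0,0,-0.1084,-0.57,-0.121,0.07],[0,0,0,-0.1084,-0.57,-0.121,0.07]]

```text
time: 9.0
eef_pos: [0.5492, 0.0082, 0.1625]
tcp_rot: [0.031, 1.0, 0.0, 0.004]
contact_force: [-0.0, -0.2, 0.0]
opening: 0.822
```

Run:
```python
from h import *
print(delta([.59,-.2995,.20],np.radians(86.5)),get_state()['eef_pos'],get_state()['contact_force'])
```

```text
(array([ 0.1,  0.4, -0. ]), array([-0.0599, -0.3045, -0.0374])) [0.54924484 0.00815781 0.1624824 ] [-0.0271889  -0.24246876  0.03580789]
```

move_arm:
  plan:
    - [[0,0.4,0,-0.06,-0.3045,-0.0374,0.07],[0,0.4,0,-0.06,-0.3045,-0.0374,0.07],[0,0.4,0,-0.06,-0.3045,-0.0374,0.07],[0,0.4,0,-0.06,-0.3045,-0.0374,0.07],[0,0.4,0,-0.06,-0.3045,-0.0374,0.07]]

```text
time: 9.62
eef_pos: [0.5901, -0.2995, 0.2013]
tcp_rot: [0.031, 1.0, 0.0, 0.001]
contact_force: [1.7, 0.6, -0.0]
opening: 0.818
```

```bash
python3 look.py w6;python3 - <<'E'
from h import *
W=np.load('/tmp/w.npz'); s={k:W[k] for k in W.files}; KE=cam('wrist',s); im=W['im']
for n,g in dict(small_round=(.5905,-.2995)).items():
    uv=proj(KE,[*g,.03])[0]; mm=fillh(roi(redmask(im),uv,40)); x,f=fit([(KE,mm)],OUT[n],[.03],g); print(n,x.round(4),f)
print(delta([*x[:2],.012],np.radians(86.5)))
E
```

```text
9.625 [ 0.59008928 -0.29946576  0.20132376] 86.45949180788445 [-0.62  0.28  1.64  0.    1.22 -2.13]
[ 215    0   61   50 1959] [246.1  21.6] [ 0.4618 -0.2996]
[ 350    0   57   49 1826] [377.1  22.7] [ 0.4695 -0.1889]
[ 467  123   45   42 1314] [492.3 141.9] [ 0.5772 -0.0796]
[ 335  124   60   57 2658] [364.5 151.4] [ 0.5787 -0.1973]
[ 238  151   39   39 1000] [256.7 169.9] [ 0.5901 -0.2986]
small_round [ 0.591  -0.2986  0.2439] 102.2443692099057
(array([-0.4,  0.3, -0.3]), array([0.0011, 0.0104, 0.1906]))
```

View pics/w6.png

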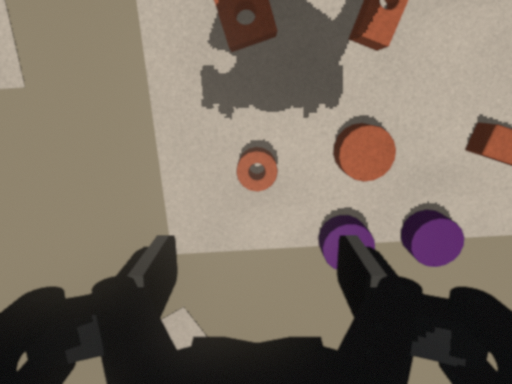

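```bash
python3 look.py w7;python3 - <<'E'
from h import *
W=np.load('/tmp/w.npz'); s={k:W[k] for k in W.files}; KE=cam('wrist',s); im=W['im']
for n,g in dict(small_round=(.5905,-.2995)).items():
    uv=proj(KE,[*g,.03])[0]; mm=fillh(roi(redmask(im),uv,40)); x,f=fit([(KE,mm)],OUT[n],[.03],g); print(n,x.round(4),f)
print(delta([*x[:2],.012],np.radians(86.5)), get_state()['eef_pos'])
E
```

```text
9.675 [ 0.59045301 -0.30766857  0.20270762] 86.18021319454672 [-0.63  0.28  1.63 -0.    1.22 -2.13]
[ 226    0   61   49 1874] [256.5  20.9] [ 0.4625 -0.2996]
[ 360    0   57   47 1783] [386.8  21.2] [ 0.4703 -0.1896]
[477 121  35  38 970] [497. 138.] [ 0.5758 -0.0853]
[ 344  122   61   57 2698] [374.2 149.1] [ 0.5787 -0.1976]
[ 247  149   40   40 1010] [266.5 168. ] [ 0.59   -0.2987]
small_round [ 0.5903 -0.2986  0.0915] 95.62323728135792
(array([-0.2,  0.2, -0.4]), array([0.0011, 0.0059, 0.1901])) [ 0.59025842 -0.30385396  0.20209235]
```

move_arm:
  plan:
    - [[-0.1,0.1,-0.2,0.001,0.0055,0.06,0.07],[-0.1,0.1,-0.2,0.001,0.0055,0.12,0.07],[-0.1,0.1,-0.2,0.001,0.0055,0.145,0.07],[-0.1,0.1,-0.2,0.001,0.0055,0.145,0.07],[-0.1,0.1,-0.2,0.001,0.0055,0.145,0.07]]

```text
time: 10.35
eef_pos: [0.5915, -0.2992, 0.0594]
tcp_rot: [0.032, 0.999, -0.002, 0.003]
contact_force: [0.2, 0.1, 0.8]
opening: 0.813
```

Run:
```python
from h import *
print(delta([.5902,-.2988,.012],np.radians(86.5)), get_state()['eef_pos'])
```

```text
(array([-0.2,  0.3, -0.1]), array([0.0015, 0.0004, 0.0474])) [ 0.59146668 -0.29916275  0.05941138]
```

move_arm:
  plan:
    - [[-0.2,0.3,0,0.0015,0,0.02,0.07],[-0.2,0.3,0,0.0015,0,0.04,0.07],[-0.2,0.3,0,0.0015,0,0.0474,0.07],[-0.2,0.3,0,0.0015,0,0.0474,0.05],[-0.2,0.3,0,0.0015,0,0.0474,0.03]]

```text
time: 10.98
eef_pos: [0.5906, -0.2995, 0.0125]
tcp_rot: [0.032, 0.999, -0.0, 0.0]
contact_force: [0.2, 0.1, -0.9]
opening: 0.446
```

move_arm:
  plan:
    - [[0,0,0,0,0,0,0.03],[0,0,0,0,0,0,0.03],[0,0,0,0,0,0,0.03],[0,0,0,0,0,-0.03,0.03],[0,0,0,0,0,-0.088,0.03]]

```text
time: 11.6
eef_pos: [0.5883, -0.298, 0.0977]
tcp_rot: [0.032, 0.999, 0.002, -0.003]
contact_force: [0.4, -0.7, -0.5]
opening: 0.45
```

```bash
python3 held.py small_round -.018 w8;python3 - <<'E'
from h import *
print(delta([.5065,.1747,.10],np.radians(86.5)))
E
```

```text
held in tool [0.0018 0.0011] -3.4 768.0762938917702 7960 force [ 0.4 -0.7 -0.5] open 0.44989924287031974 [ 0.5882832  -0.29798666  0.09771774] 86.35775425820651 11.6
(array([-0.3,  0.6, -0.1]), array([0.1174, 0.47  , 0.006 ]))
```

View pics/w8.png

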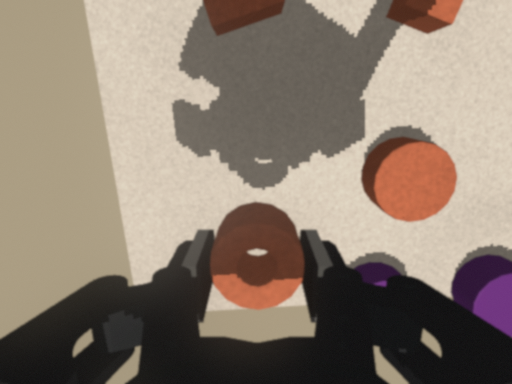

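move_arm:
  plan:
    - [[0,0.5,0,0.116,0.469,0,0.03],[0,0.5,0,0.116,0.469,0,0.03],[0,0.5,0,0.116,0.469,0,0.03],[0,0.5,0,0.116,0.469,0,0.03],[0,0.5,0,0.116,0.469,0,0.03]]

```text
time: 12.28
eef_pos: [0.5363, 0.0101, 0.1045]
tcp_rot: [0.032, 0.999, -0.003, 0.001]
contact_force: [1.6, 0.5, -0.2]
opening: 0.441
```

Run:
```python
from h import *
print(delta([.5075,.174,.10],np.radians(86.5)))
```

```text
(array([-0.3,  0.1, -0.1]), array([0.0392, 0.1618, 0.0034]))
```

move_arm:
  plan:
    - [[-0.3,0.1,0,0.0392,0.162,0.003,0.03],[-0.3,0.1,0,0.0392,0.162,0.003,0.03],[-0.3,0.1,0,0.0392,0.162,0.003,0.03],[-0.3,0.1,0,0.0392,0.162,0.003,0.03],[-0.3,0.1,0,0.0392,0.162,0.003,0.03]]

```text
time: 12.9
eef_pos: [0.5076, 0.1739, 0.1005]
tcp_rot: [0.032, 1.0, -0.001, 0.001]
contact_force: [0.5, 0.2, -0.4]
opening: 0.452
```

Run:
```python
from h import *
print(delta([.5075,.174,.04],np.radians(86.5)),get_state()['eef_pos'])
```

```text
(array([-0.1,  0.1, -0.1]), array([0.0002, 0.0001, 0.0605])) [0.50763325 0.17393253 0.10048989]
```

move_arm:
  plan:
    - [[0,0,0,0,0,0.02,0.03],[0,0,0,0,0,0.04,0.03],[0,0,0,0,0,0.055,0.03],[0,0,0,0,0,0.06,0.03],[0,0,0,0,0,0.06,0.03]]

```text
time: 13.52
eef_pos: [0.5079, 0.1734, 0.0405]
tcp_rot: [0.032, 0.999, -0.001, 0.0]
contact_force: [0.5, -0.3, -0.9]
opening: 0.442
```

```bash
python3 held.py small_round -.018 w9;python3 - <<'E'
from h import *
print(delta([.5075,.174,.026],np.radians(86.5)),get_state()['eef_pos'])
E
```

```text
held in tool [0.0009 0.0008] 4.4 1110.0018296281391 8480 force [ 0.5 -0.3 -0.9] open 0.4422776121592384 [0.50792218 0.17341337 0.04045172] 86.33706182083617 13.525
(array([-0.1,  0.1, -0.1]), array([0.0008, 0.0003, 0.0149])) [0.50826934 0.17363651 0.04094092]
```

View pics/w9.png

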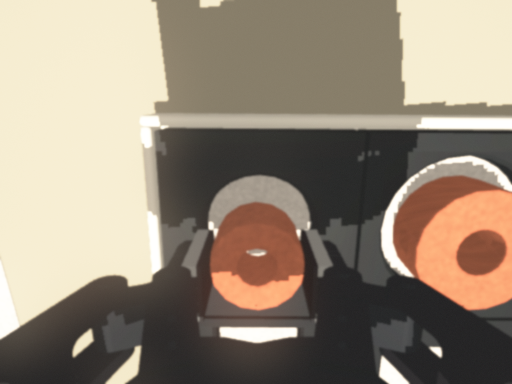

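move_arm:
  plan:
    - [[0,0,0,0.0008,0.0003,0.005,0.03],[0,0,0,0.0008,0.0003,0.01,0.03],[0,0,0,0.0008,0.0003,0.014,0.03],[0,0,0,0.0008,0.0003,0.0155,0.03],[0,0,0,0.0008,0.0003,0.016,0.03]]

```text
time: 14.2
eef_pos: [0.5072, 0.174, 0.0251]
tcp_rot: [0.032, 0.999, -0.001, 0.0]
contact_force: [-3.2, -0.8, 4.9]
opening: 0.448
```

Contact made gently (4.9 N); release.

move_arm:
  plan:
    - [[0,0,0,0,0,0.0,0.045],[0,0,0,0,0,0,0.05],[0,0,0,0,0,0,0.055],[0,0,0,0,0,-0.02,0.06],[0,0,0,0,0,-0.06,0.06]]

```text
time: 14.82
eef_pos: [0.5055, 0.1738, 0.0838]
tcp_rot: [0.032, 0.999, -0.001, -0.002]
contact_force: [0.8, 0.1, -0.6]
opening: 0.702
```

```bash
python3 look.py w10;python3 - <<'E'
from h import *
print(delta([.48,-.30,.20],np.radians(102)),get_state()['eef_pos'])
E
```

```text
14.825 [0.50548541 0.17376567 0.083798  ] 86.35905124645774 [ 0.14  0.16  2.03 -0.    0.97 -1.36]
[ 368  166  117  105 9228] [426.  217.2] [0.5167 0.2778]
[ 223  179   69   75 3693] [257.6 217.4] [0.5104 0.1748]
(array([ -0. ,   0.5, -15.6]), array([-0.0008, -0.4756, -0.1092])) [0.51016448 0.17466241 0.09092839]
```

View pics/w10.png

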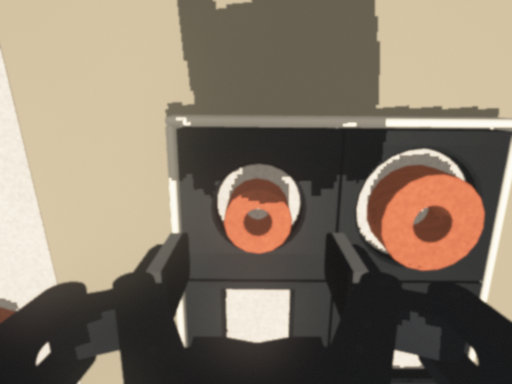

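move_arm:
  plan:
    - [[0,0,0,0,-0.01,-0.05,0.07],[0,0.5,-8,0,-0.475,-0.109,0.07],[0,0.5,-15.5,0,-0.475,-0.109,0.07],[0,0.5,-15.5,0,-0.475,-0.109,0.07],[0,0.5,-15.5,0,-0.475,-0.109,0.07]]

```text
time: 15.5
eef_pos: [0.493, -0.0847, 0.1729]
tcp_rot: [-0.104, 0.995, -0.001, 0.0]
contact_force: [1.6, -0.4, 0.6]
opening: 0.821
```

Run:
```python
from h import *
print(delta([.48,-.30,.20],np.radians(102)),get_state()['eef_pos'])
```

```text
(array([-0.1,  0. , -0.1]), array([ 0.0571, -0.2081, -0.0269])) [ 0.49298247 -0.08468105  0.17286008]
```

move_arm:
  plan:
    - [[0,0,0,0.057,-0.208,-0.027,0.07],[0,0,0,0.057,-0.208,-0.027,0.07],[0,0,0,0.057,-0.208,-0.027,0.07],[0,0,0,0.057,-0.208,-0.027,0.07],[0,0,0,0.057,-0.208,-0.027,0.07]]

```text
time: 16.12
eef_pos: [0.4798, -0.3023, 0.2005]
tcp_rot: [-0.102, 0.995, -0.001, 0.001]
contact_force: [-0.3, 0.2, 0.2]
opening: 0.819
```

```bash
python3 look.py w11;python3 - <<'E'
from h import *
W=np.load('/tmp/w.npz'); s={k:W[k] for k in W.files}; KE=cam('wrist',s); im=W['im']
for n,g in dict(square=(.4535,-.3015),oblong=(.4506,-.178)).items():
    uv=proj(KE,[*g,.03])[0]; mm=fillh(roi(redmask(im),uv,40)); x,f=fit([(KE,mm)],OUT[n],[.03],g); print(n,x[:2].round(4),np.degrees(x[2])%180,f)
    print(delta([*x[:2],.06],x[2]))
print(get_state()['eef_pos'])
E
```

```text
16.125 [ 0.4798236  -0.3022916   0.20048154] 101.6876555210967 [-0.74  0.08  1.88 -0.    1.19 -2.52]
[ 241  119   47   49 1790] [265.  143.3] [ 0.4536 -0.2995]
[ 351  127   75   76 2787] [387.4 163. ] [ 0.4483 -0.1834]
[ 311  251   37   55 1312] [327.7 279.5] [ 0.5776 -0.207 ]
[426 276  29  23 349] [440.3 287.5] [ 0.5627 -0.0904]
square [ 0.4542 -0.3   ] 104.04992073271794 141.15695038475627
(array([-0.1,  0. , -2.3]), array([0.025 , 0.0059, 0.1399]))
oblong [ 0.4494 -0.1834] 152.01079312139277 348.1273916866649
(array([ -0.1,   0. , -50.2]), array([0.0059, 0.121 , 0.1398]))
[ 0.4798156  -0.30053877  0.19995885]
```

View pics/w11.png

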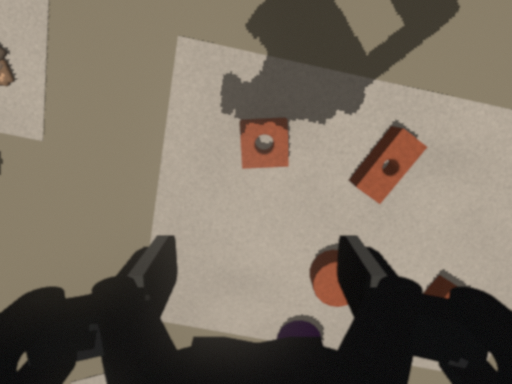

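move_arm:
  plan:
    - [[0,0,-2.3,0.025,0.006,0.05,0.07],[0,0,-2.3,0.025,0.006,0.1,0.07],[0,0,-2.3,0.025,0.006,0.14,0.07],[0,0,-2.3,0.025,0.006,0.14,0.07],[0,0,-2.3,0.025,0.006,0.14,0.07]]

```text
time: 16.8
eef_pos: [0.4553, -0.2997, 0.0614]
tcp_rot: [-0.123, 0.992, -0.001, 0.001]
contact_force: [0.2, -0.7, 0.4]
opening: 0.819
```

Run:
```python
from h import *
print(delta([.454,-.3,.0115],np.radians(104)),get_state()['eef_pos'])
```

```text
(array([-0.2,  0.1,  0.2]), array([0.0014, 0.0002, 0.0499])) [ 0.45529684 -0.29974302  0.06144715]
```

move_arm:
  plan:
    - [[-0.2,0.1,0,0.0014,0,0.02,0.07],[-0.2,0.1,0,0.0014,0,0.04,0.07],[-0.2,0.1,0,0.0014,0,0.05,0.07],[-0.2,0.1,0,0.0014,0,0.05,0.055],[-0.2,0.1,0,0.0014,0,0.05,0.035]]

```text
time: 17.42
eef_pos: [0.4548, -0.3008, 0.0125]
tcp_rot: [-0.123, 0.992, -0.0, 0.001]
contact_force: [0.0, -0.4, -0.0]
opening: 0.504
```

move_arm:
  plan:
    - [[0,0,0,0,0,0,0.035],[0,0,0,0,0,0,0.035],[0,0,0,0,0,0,0.035],[0,0,0,0,0,-0.03,0.035],[0,0,0,0,0,-0.088,0.035]]

```text
time: 18.05
eef_pos: [0.4527, -0.2991, 0.0985]
tcp_rot: [-0.123, 0.992, 0.003, -0.002]
contact_force: [0.6, -0.9, -1.0]
opening: 0.505
```

```bash
python3 held.py square -.018 w12;python3 - <<'E'
from h import *
print(delta([.6127,.267,.10],np.radians(86.5)))
E
```

```text
held in tool [0.0037 0.0009] 90.0 1451.953965642596 12663 force [ 0.6 -0.9 -1. ] open 0.5045206280065544 [ 0.45271565 -0.29905868  0.09846843] 104.13919136389272 18.05
(array([-0.5,  0.5, 17.7]), array([-0.2899,  0.5152,  0.0061]))
```

View pics/w12.png

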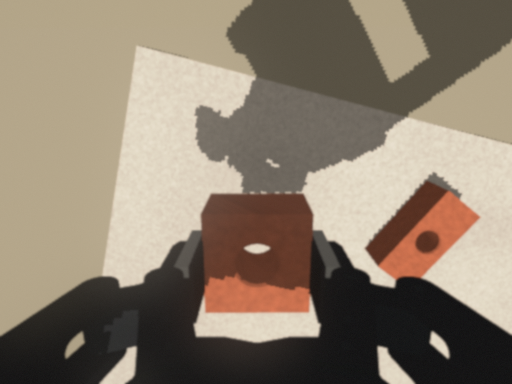

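move_arm:
  plan:
    - [[0,0.3,8,-0.29,0.515,0.004,0.035],[0,0.3,17.7,-0.29,0.515,0.004,0.035],[0,0.3,17.7,-0.29,0.515,0.004,0.035],[0,0.3,17.7,-0.29,0.515,0.004,0.035],[0,0.3,17.7,-0.29,0.515,0.004,0.035]]

```text
time: 18.73
eef_pos: [0.5385, 0.0001, 0.1015]
tcp_rot: [0.031, 1.0, -0.004, 0.002]
contact_force: [0.9, -0.4, -0.1]
opening: 0.508
```

Run:
```python
from h import *
print(delta([.6135,.267,.10],np.radians(86.5)))
```

```text
(array([-0.5,  0.3, -0. ]), array([-0.0584,  0.271 , -0.0004]))
```

move_arm:
  plan:
    - [[-0.4,0.2,0,-0.058,0.271,0,0.035],[-0.4,0.2,0,-0.058,0.271,0,0.035],[-0.4,0.2,0,-0.058,0.271,0,0.035],[-0.4,0.2,0,-0.058,0.271,0,0.035],[-0.4,0.2,0,-0.058,0.271,0,0.035]]

```text
time: 19.35
eef_pos: [0.6132, 0.2703, 0.0994]
tcp_rot: [0.029, 1.0, -0.0, 0.001]
contact_force: [-0.2, 0.3, -0.8]
opening: 0.505
```

Run:
```python
from h import *
print(delta([.6135,.267,.042],np.radians(86.5)))
```

```text
(array([-0. ,  0.1,  0.1]), array([-0.0003, -0.0033,  0.0574]))
```

move_arm:
  plan:
    - [[0,0.1,0.1,0,-0.002,0.02,0.035],[0,0.1,0.1,0,-0.002,0.04,0.035],[0,0.1,0.1,0,-0.002,0.055,0.035],[0,0.1,0.1,0,-0.002,0.0575,0.035],[0,0.1,0.1,0,-0.002,0.0575,0.035]]

```text
time: 19.98
eef_pos: [0.6134, 0.2676, 0.0418]
tcp_rot: [0.031, 1.0, -0.0, 0.0]
contact_force: [0.6, -0.4, -0.9]
opening: 0.507
```

```bash
python3 held.py square -.018 w13;python3 - <<'E'
from h import *
print(delta([.6135,.267,.026],np.radians(86.5)),get_state()['eef_pos'])
E
```

```text
held in tool [0.0046 0.0006] 1.7 1792.6907573785588 13349 force [ 0.6 -0.4 -0.9] open 0.5072556830027014 [0.61341643 0.26760816 0.04180456] 86.4699945714086 19.975
(array([-0. ,  0.1, -0. ]), array([ 0.0003, -0.0009,  0.0165])) [0.6138276  0.26791228 0.04251049]
```

View pics/w13.png

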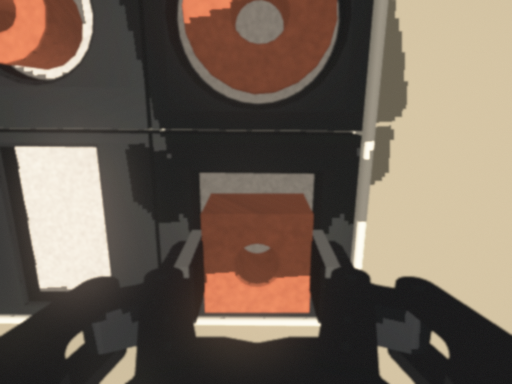

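Square is aligned with its recess; lower.

move_arm:
  plan:
    - [[0,0,0,0.0003,-0.0005,0.006,0.035],[0,0,0,0.0003,-0.0005,0.011,0.035],[0,0,0,0.0003,-0.0005,0.015,0.035],[0,0,0,0.0003,-0.0005,0.0165,0.035],[0,0,0,0.0003,-0.0005,0.017,0.035]]

```text
time: 20.65
eef_pos: [0.6135, 0.2675, 0.0253]
tcp_rot: [0.031, 1.0, -0.0, 0.001]
contact_force: [0.3, 0.3, -1.1]
opening: 0.505
```

move_arm:
  plan:
    - [[0,0,0,0,0,0.0006,0.035],[0,0,0,0,0,0.0012,0.035],[0,0,0,0,0,0.0016,0.035],[0,0,0,0,0,0.0018,0.035],[0,0,0,0,0,0.0018,0.035]]

```text
time: 21.28
eef_pos: [0.6136, 0.2675, 0.0253]
tcp_rot: [0.031, 1.0, -0.0, 0.001]
contact_force: [-4.5, -1.6, 6.7]
opening: 0.502
```

move_arm:
  plan:
    - [[0,0,0,0,0,0.0,0.05],[0,0,0,0,0,0,0.055],[0,0,0,0,0,0,0.06],[0,0,0,0,0,-0.02,0.06],[0,0,0,0,0,-0.06,0.06]]

```text
time: 21.9
eef_pos: [0.6122, 0.2671, 0.0845]
tcp_rot: [0.031, 1.0, -0.001, -0.002]
contact_force: [0.7, 0.8, 1.2]
opening: 0.704
```

```bash
python3 look.py w14;python3 - <<'E'
from h import *
print(delta([.475,-.178,.20],np.radians(67)),get_state()['eef_pos'])
E
```

```text
21.9 [0.61220495 0.26712088 0.08454002] 86.49054900249497 [ 0.26  0.42  1.69 -0.    1.04 -1.25]
[  21    0   98   77 6112] [68.9 36.9] [0.5086 0.1729]
[ 203    0  115   97 8155] [260.1  42.9] [0.518  0.2756]
[ 220  172   77   83 5757] [257.6 213.9] [0.6152 0.2683]
(array([ 0.2,  0.5, 19.5]), array([ 0.1134, -0.4541, -0.109 ])) [0.61684586 0.2686077  0.09317472]
```

View pics/w14.png

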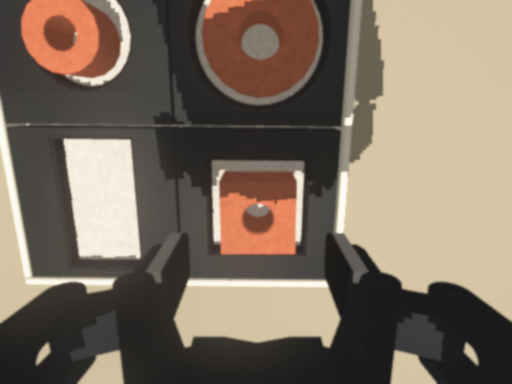

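move_arm:
  plan:
    - [[0,0,0,0,-0.01,-0.055,0.06],[0,0.5,10,0.113,-0.454,-0.109,0.06],[0,0.5,19.5,0.113,-0.454,-0.109,0.06],[0,0.5,19.5,0.113,-0.454,-0.109,0.06],[0,0.5,19.5,0.113,-0.454,-0.109,0.06]]

```text
time: 22.58
eef_pos: [0.5395, 0.0205, 0.1776]
tcp_rot: [0.199, 0.98, 0.002, 0.002]
contact_force: [1.4, -0.7, -0.5]
opening: 0.704
```

Run:
```python
from h import *
print(delta([.475,-.178,.20],np.radians(67)),get_state()['eef_pos'])
```

```text
(array([0.3, 0.2, 0. ]), array([-0.0181, -0.2078, -0.0233])) [0.53948383 0.02050639 0.17759018]
```

move_arm:
  plan:
    - [[0.3,0.2,0,-0.018,-0.208,-0.023,0.06],[0.3,0.2,0,-0.018,-0.208,-0.023,0.06],[0.3,0.2,0,-0.018,-0.208,-0.023,0.06],[0.3,0.2,0,-0.018,-0.208,-0.023,0.06],[0.3,0.2,0,-0.018,-0.208,-0.023,0.06]]

```text
time: 23.2
eef_pos: [0.4749, -0.18, 0.2014]
tcp_rot: [0.201, 0.98, -0.001, 0.001]
contact_force: [-0.2, 0.3, -0.4]
opening: 0.701
```

```bash
python3 look.py w15;python3 - <<'E'
from h import *
W=np.load('/tmp/w.npz'); s={k:W[k] for k in W.files}; KE=cam('wrist',s); im=W['im']
for n,g in dict(oblong=(.4506,-.178)).items():
    uv=proj(KE,[*g,.03])[0]; mm=fillh(roi(redmask(im),uv,40)); x,f=fit([(KE,mm)],OUT[n],[.03],g); print(n,x[:2].round(4),np.degrees(x[2])%180,f)
    print(delta([*x[:2],.06],x[2]+np.pi/2))
print(get_state()['eef_pos'])
E
```

```text
23.2 [ 0.47485113 -0.17995948  0.2013922 ] 66.83857631442415 [-0.56 -0.06  2.01 -0.    1.19 -1.73]
[ 232  110   31   72 1878] [247.1 145.8] [ 0.4505 -0.1784]
[ 378  199   78   37 2493] [415.7 217. ] [ 0.5797 -0.0543]
[ 260  239   49   52 1899] [284.2 266. ] [ 0.5782 -0.1928]
oblong [ 0.4515 -0.1789] 155.74808142253067 172.0439102478599
(array([-0. ,  0.1,  1.2]), array([ 0.0217, -0.0093,  0.1408]))
[ 0.47497191 -0.17869353  0.20080985]
```

View pics/w15.png

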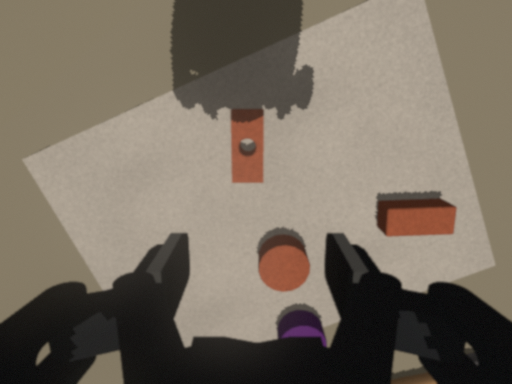

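Run:
```python
from h import *
print(delta([.451,-.1785,.06],np.radians(66.5)))
```

```text
(array([-0. ,  0.1,  0.4]), array([ 0.0223, -0.0092,  0.1408]))
```

move_arm:
  plan:
    - [[0,0,0.3,0.022,-0.009,0.05,0.06],[0,0,0.3,0.022,-0.009,0.1,0.06],[0,0,0.3,0.022,-0.009,0.14,0.06],[0,0,0.3,0.022,-0.009,0.14,0.06],[0,0,0.3,0.022,-0.009,0.14,0.06]]

```text
time: 23.88
eef_pos: [0.4527, -0.1784, 0.0624]
tcp_rot: [0.202, 0.979, -0.001, 0.002]
contact_force: [-0.4, 0.8, -0.2]
opening: 0.701
```

Run:
```python
from h import *
print(delta([.451,-.1785,.0135],np.radians(66.5)),get_state()['eef_pos'])
```

```text
(array([-0. ,  0.2,  0.2]), array([ 0.0017, -0.0008,  0.0489])) [ 0.45274072 -0.1783893   0.06240115]
```

move_arm:
  plan:
    - [[0,0.2,0,0.0017,-0.0008,0.02,0.06],[0,0.2,0,0.0017,-0.0008,0.04,0.06],[0,0.2,0,0.0017,-0.0008,0.049,0.06],[0,0.2,0,0.0017,-0.0008,0.049,0.04],[0,0.2,0,0.0017,-0.0008,0.049,0.02]]

```text
time: 24.5
eef_pos: [0.4523, -0.1793, 0.0151]
tcp_rot: [0.202, 0.979, -0.001, 0.001]
contact_force: [-0.5, -0.8, -0.5]
opening: 0.339
```

move_arm:
  plan:
    - [[0,0,0,0,0,0,0.02],[0,0,0,0,0,0,0.02],[0,0,0,0,0,0,0.02],[0,0,0,0,0,-0.03,0.02],[0,0,0,0,0,-0.088,0.02]]

```text
time: 25.12
eef_pos: [0.4498, -0.1777, 0.1012]
tcp_rot: [0.202, 0.979, 0.0, -0.002]
contact_force: [-0.1, -0.7, -0.8]
opening: 0.341
```

```bash
python3 held.py oblong -.0165 w16;python3 - <<'E'
from h import *
print(delta([.606,.167,.10],np.radians(86.5)))
E
```

```text
held in tool [0.0037 0.0012] 179.4 1304.6717504348753 12737 force [-0.1 -0.7 -0.8] open 0.34098831709449723 [ 0.44984351 -0.1777202   0.10123786] 66.71144713647712 25.125
(array([ -0.3,   0.7, -19.8]), array([-0.0007,  0.3793,  0.0101]))
```

View pics/w16.png

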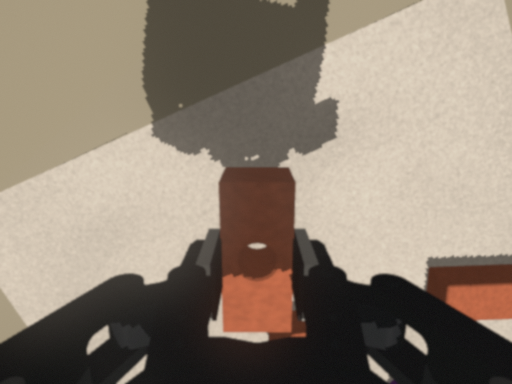

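move_arm:
  plan:
    - [[0,0.4,-10,-0.001,0.379,0.002,0.02],[0,0.4,-19.8,-0.001,0.379,0.002,0.02],[0,0.4,-19.8,-0.001,0.379,0.002,0.02],[0,0.4,-19.8,-0.001,0.379,0.002,0.02],[0,0.4,-19.8,-0.001,0.379,0.002,0.02]]

```text
time: 25.8
eef_pos: [0.5798, 0.1083, 0.107]
tcp_rot: [0.03, 1.0, -0.003, 0.002]
contact_force: [1.4, -0.8, -0.1]
opening: 0.338
```

Run:
```python
from h import *
print(delta([.6075,.167,.10],np.radians(86.5)))
```

```text
(array([-0.4,  0.3,  0. ]), array([-0.0241,  0.0603,  0.0068]))
```

move_arm:
  plan:
    - [[-0.3,0.2,0,-0.024,0.06,0.007,0.02],[-0.3,0.2,0,-0.024,0.06,0.007,0.02],[-0.3,0.2,0,-0.024,0.06,0.007,0.02],[-0.3,0.2,0,-0.024,0.06,0.04,0.02],[-0.3,0.2,0,-0.024,0.06,0.063,0.02]]

```text
time: 26.42
eef_pos: [0.6068, 0.1645, 0.0429]
tcp_rot: [0.031, 1.0, -0.001, 0.0]
contact_force: [-0.1, 0.2, -0.9]
opening: 0.341
```

```bash
python3 held.py oblong -.0165 w17;python3 - <<'E'
from h import *
print(delta([.6075,.167,.0275],np.radians(86.5)),get_state()['eef_pos'])
E
```

```text
held in tool [0.0049 0.0007] 179.3 1375.9577578753817 13164 force [-0.1  0.2 -0.9] open 0.340549950845475 [0.60682111 0.16451353 0.04285634] 86.43383584334293 26.425
(array([-0.2, -0.3, -0.1]), array([-0.0029,  0.0031,  0.0118])) [0.60449095 0.16412958 0.03932831]
```

View pics/w17.png

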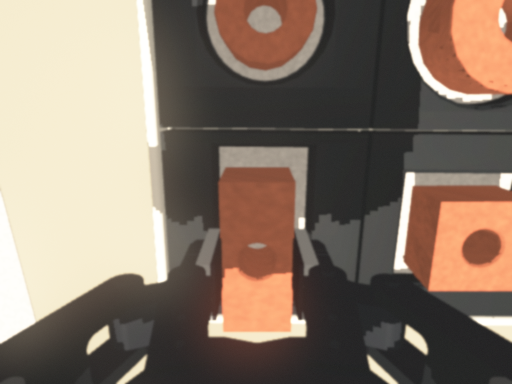

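move_arm:
  plan:
    - [[0,0,0,-0.002,0.003,-0.004,0.02],[0,0,0,-0.002,0.003,-0.004,0.02],[0,0,0,-0.002,0.003,-0.004,0.02],[0,0,0,-0.002,0.003,-0.004,0.02],[0,0,0,-0.002,0.003,-0.004,0.02]]

```text
time: 27.1
eef_pos: [0.6069, 0.1671, 0.0437]
tcp_rot: [0.031, 1.0, -0.001, -0.002]
contact_force: [-0.3, -0.3, -1.3]
opening: 0.338
```

```bash
python3 held.py oblong -.0165 w18;python3 - <<'E'
from h import *
print(delta([.607,.167,.0275],np.radians(86.5)),get_state()['eef_pos'])
E
```

```text
held in tool [0.0047 0.0009] -0.0 1507.9263131066343 13177 force [-0.3 -0.3 -1.3] open 0.33764700435131123 [0.60687077 0.16708714 0.04369854] 86.42934620872761 27.1
(array([-0.1, -0.3, -0.1]), array([-0.0003, -0.    ,  0.016 ])) [0.60677309 0.1670857  0.04352229]
```

View pics/w18.png

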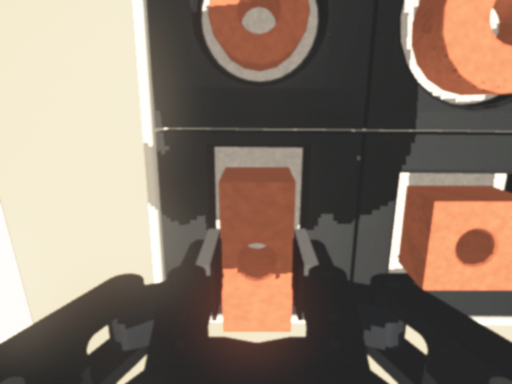

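Aligned with the recess; lower.

move_arm:
  plan:
    - [[0,-0.2,0,0,0,0.006,0.02],[0,-0.2,0,0,0,0.011,0.02],[0,-0.2,0,0,0,0.0145,0.02],[0,-0.2,0,0,0,0.016,0.02],[0,-0.2,0,0,0,0.0165,0.02]]

```text
time: 27.78
eef_pos: [0.6064, 0.1671, 0.028]
tcp_rot: [0.031, 1.0, -0.001, -0.002]
contact_force: [-4.0, -0.6, 7.1]
opening: 0.345
```

move_arm:
  plan:
    - [[0,0,0,0,0,0.0,0.035],[0,0,0,0,0,0,0.04],[0,0,0,0,0,0,0.045],[0,0,0,0,0,-0.02,0.05],[0,0,0,0,0,-0.06,0.05]]

```text
time: 28.4
eef_pos: [0.6053, 0.167, 0.0876]
tcp_rot: [0.031, 1.0, -0.002, -0.004]
contact_force: [-0.1, 0.3, -0.1]
opening: 0.588
```

move_arm:
  plan:
    - [[0,0,0,0,0,-0.05,0.06],[0,0,0,0,0,-0.1,0.06],[0,0,0,0.04,-0.05,-0.12,0.06],[0,0,0,0.05,-0.15,-0.12,0.06],[0,0,0,0.05,-0.25,-0.12,0.06]]

```text
time: 29.02
eef_pos: [0.5481, -0.0015, 0.2108]
tcp_rot: [0.03, 1.0, -0.002, -0.002]
contact_force: [0.4, -0.5, 0.4]
opening: 0.703
```

```bash
python3 look.py w19
python3 - <<'E'
from h import *
I={n:read_camera(n) for n in ['top','scene']}
for n in I: cv2.imwrite(f'pics/{n}1.png',cv2.resize(I[n][:,:,::-1],(768,576),interpolation=cv2.INTER_CUBIC))
a=cv2.resize(I['top'][150:262,100:260,::-1],(800,560),interpolation=cv2.INTER_CUBIC); cv2.imwrite('pics/top1c.png',a)
a=cv2.resize(I['scene'][140:230,290:410,::-1],(800,600),interpolation=cv2.INTER_CUBIC); cv2.imwrite('pics/scene1c.png',a)
for n,g in dict(large_round=(.514,.275),small_round=(.5063,.1747),square=(.6127,.2672),oblong=(.6055,.1677),blank_round=(.58,-.193),blank_oblong=(.58,-.05)).items():
    z0=.013 if 'blank' not in n else 0
    for c in I:
        KE=cam(c); uv=proj(KE,[*g,z0+.02])[0]; m=fillh(roi(redmask(I[c]),uv,30)); x,f=fit([(KE,m)],OUT[n],[z0,z0+.03],g); print(n,c,x[:2].round(4),round(np.degrees(x[2])%180,1),round(f))
E
```

```text
29.025 [ 0.54814686 -0.00151161  0.21077047] 86.52866324009007 [-0.19  0.03  1.91 -0.    1.21 -1.69]
[ 416   95   57   46 2032] [444.6 116.2] [0.5087 0.1765]
[ 405  180   51   73 3060] [429.4 215.7] [0.6065 0.1693]
[  44  186   52   49 1949] [ 69.4 210.8] [ 0.5798 -0.1926]
[ 177  187   68   43 1713] [210.3 207.9] [ 0.5852 -0.0503]
[494 193  18  50 665] [504.3 216.5] [0.6118 0.2443]
large_round top [0.5177 0.2784] 174.4 23
large_round scene [0.5122 0.2766] 11.0 29
small_round top [0.5091 0.1763] 174.8 23
small_round scene [0.5068 0.1748] 5.2 15
square top [0.6153 0.271 ] 85.3 15
square scene [0.611 0.27 ] 78.8 20
oblong top [0.6072 0.1694] 176.7 34
oblong scene [0.6042 0.1689] 171.7 19
blank_round top [ 0.5814 -0.1951] 10.2 61
blank_round scene [ 0.5796 -0.1959] 8.9 54
blank_oblong top [ 0.5844 -0.06  ] 144.5 754
blank_oblong scene [ 0.586  -0.0502] 67.8 60
```

View pics/top1.png

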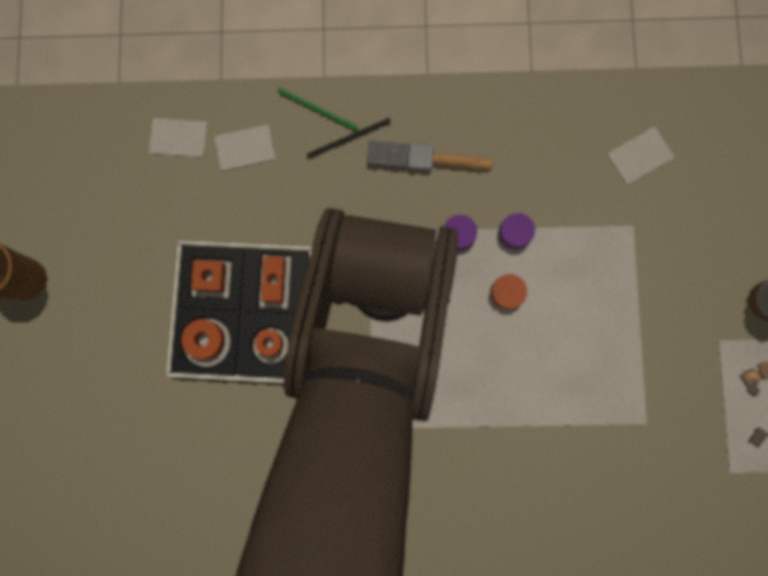

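View pics/scene1c.png

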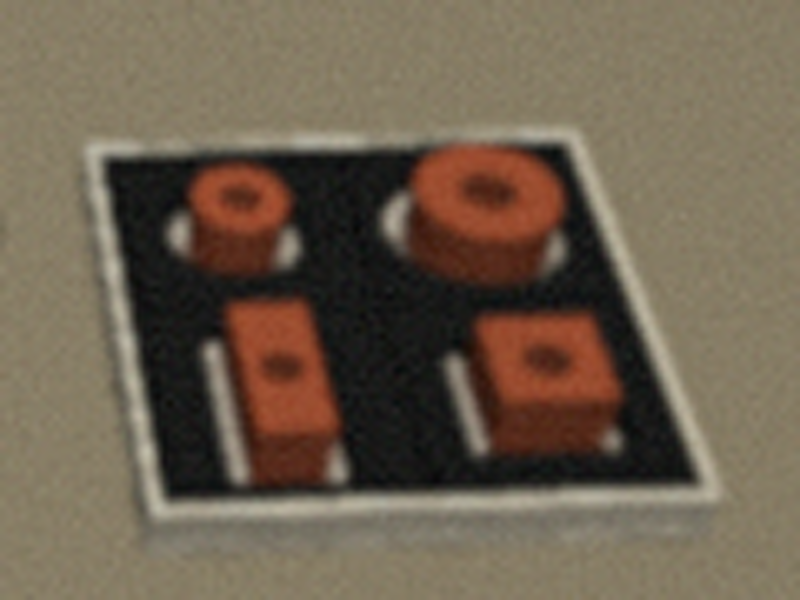

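View pics/top1c.png

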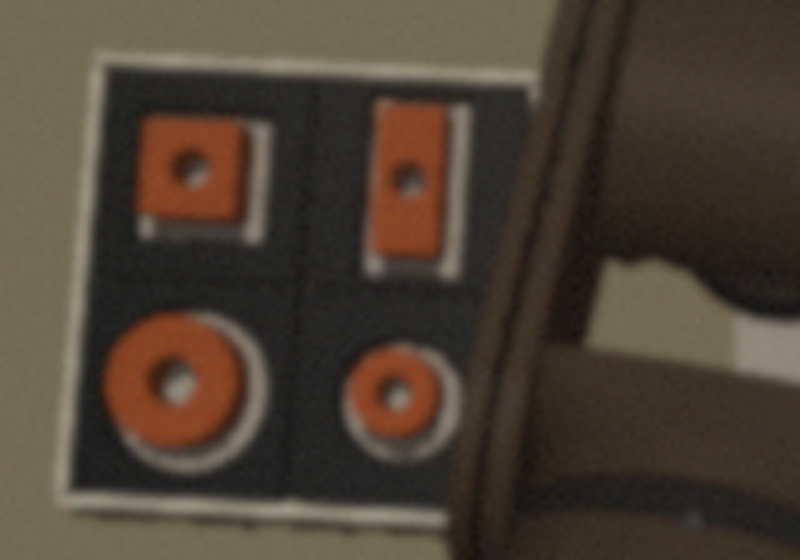

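```bash
python3 -c "
from plant import *
print(get_state()['time'],get_state()['dq'].round(3)); print(ticket.sign_off())"
```

```text
29.175 [ 0.062  0.017 -0.006  0.02   0.001  0.014]
the job is handed in; nothing more can be done
None
```

All four pierced weights are in their matching nests, placed in the order large round, small round, square, oblong. I handed the job in at 29.2 s, with the arm clear of everything.

- **Lowering:** I lowered each weight slowly until it met the nest floor, with 5–9 N of force at contact, and only then let go. At contact the tool was within about 0.5 mm of the height expected for a weight resting on the floor.
- **Final position:** The last pictures show all four lying flat in the right nests. The top and scene cameras put their centres within about 2–5 mm of the nest centres. The top camera's fits of the large round (about 5 mm off) and the square (about 5 mm off) disagreed most with the scene camera, where both were about 3 mm off or less. Clearance is 8 mm per side.
- **Unpierced pieces:** The round blank measured the same as at the start from both cameras. The arm hid the oblong blank from the top camera at the end, so that fit was unusable. The scene and wrist cameras show it where it began.

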